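# Regrip an electrode in the slanted rest and lay it in its cradle

### The job

Lift the blue-capped electrode up and out of the fork of the titration stand and lean it gently in the white slanted rest, with its shaft in both green notches and its collar on the upper one, and let go of it there. Then take a fresh hold from another angle and lay it gently, level, in the orange notches of the cradle, cap in the wide notch and shaft in the narrow one, and let go. Do not drop it or set it down on the bench, and leave the other things on the bench where they are.

Things in the scene. Friction and masses are not known exactly. Their poses are not given: they have to be found in the camera images.
- electrode: Rigid straight electrode, 186 mm, 0.09 to 0.16 kg. z axis along its length, to the cap; round. Origin: axis at the underside of the black collar (36 mm across, z 0 to 6 mm). Blue cap 24 mm across, z 6 to 55 mm. Pale blue shaft 14 mm across, z 0 to -126 mm, amber bulb down to -131. Centre of mass about z -38 mm. Starts upright, hanging by the collar in the stand's fork.
- electrode_tip (a point): On the electrode's axis in the bulb, 130 mm below the collar's underside (z -130 mm in the electrode's frame).
- stand: Fixed stand: white base 180 x 110 x 32 mm, steel pole at x +75 mm, 200 mm high, black fork open to the stand's -x; slot 20 mm wide, tines along x, 14 mm wide, tops at z 190 mm. Lips 8 mm high on the tines, at x -22 to -28 mm (orange) and +22 to +28 mm, keep the collar in: lift it over them, then draw it out to -x. Origin on the work surface right below the hanging electrode.
- stand_seat (a point): Where the collar's underside centre is when the electrode hangs in the fork: 190 mm above the work surface (the base reaches from x -65 to +115 mm). Axes as the stand's.
- rest: Fixed slanted rest: white plate 140 x 80 x 8 mm (x -50 to +90) and two green V notches (90 degree V opening up, walls 26 mm long, to 8 mm past the shaft axis) on posts 16 mm wide. They hold the shaft in the rest's x-z plane, 45 degrees from level, cap up and towards -x. Upper notch 2 to 14 mm below the collar's underside (it stops the collar), lower 102 to 114 mm. Origin under the plate, z = 0.
- rest_collar (a point): Where the collar's underside centre lies when the electrode rests in the slanted rest: (-15, 0, 122) mm in the rest's frame. Axes as the rest's (not slanted).
- rest_tip (a point): Where electrode_tip lies when the electrode rests in the slanted rest: 130 mm from rest_collar, to the rest's +x and down.
- cradle: Fixed level cradle: aluminium plate 190 x 74 x 8 mm, two orange V notches (90 degree V opening up, 12 mm thick along x, walls to 8 mm past the electrode's axis). Wide notch at x -70 mm for the blue cap, narrow one at x +55 mm for the shaft. The electrode lies level along x, axis at z 45 mm, tip to +x, collar between the notches. Origin under the plate's centre, z = 0.
- cradle_collar (a point): Where the collar's underside centre lies when the electrode is in the cradle with the cap's middle in the wide notch: (-40, 0, 45) mm in the cradle's frame.
- cradle_tip (a point): Where electrode_tip then lies: (90, 0, 45) mm in the cradle's frame.
- beaker: Bystander, loose: clear open glass beaker, 60 mm across, 75 mm high. Origin at the centre of its underside.
- jar: Bystander, loose: brown glass jar with red lid, 54 mm across, 80 mm high. Origin at the centre of its underside.
- amber_bottle: Bystander, loose: brown bottle with red cap, 64 mm across, 140 mm high. Origin at the centre of its underside.
- white_bottle: Bystander, loose: white plastic bottle, 60 mm across, 130 mm high. Origin at the centre of its underside.
- dish: Bystander, loose: white ceramic dish, 80 mm across, 25 mm high. Origin at the centre of its underside.
- sample_box: Bystander, loose: blue box, 90 x 60 x 40 mm high. Origin at the centre of its underside.
- vial: Bystander, loose: small glass vial with black cap, 34 mm across, 60 mm high. Origin at the centre of its underside.
Things that resemble listed ones, but are neither listed nor needed, are in the scene too. There is more than one size of the electrode; the one meant has the size given above.

How it is judged (in metres and radians):
On the way, in this order (a step that is already met when the one before it is completed fails the run):
1. the electrode is off the stand's fork, its collar at least 60 mm from its seat there and touching the stand nowhere (distance between electrode and stand_seat above 0.06 m and contact force between electrode and stand below 0.05 N), for 0.1 s.
2. the electrode leans at rest in the slanted rest, collar and tip each within 20 mm of their places, released by the fingers (distance between electrode and rest_collar below 0.02 m and distance between electrode_tip and rest_tip below 0.02 m and contact force between electrode and rest above 0.1 N and contact force between electrode and the fingers below 0.05 N and linear speed of electrode below 0.03 m/s), for 0.3 s.
At the end, for the whole second after the job is handed in: The electrode lies still in both notches of the cradle, released, collar and tip each within 24 mm of their marked places (cap in the wide notch, tip to the cradle's +x) (distance between electrode and cradle_collar below 0.024 m and distance between electrode_tip and cradle_tip below 0.024 m and contact force between electrode and cradle above 0.1 N and linear speed of electrode below 0.03 m/s and angular speed of electrode below 0.3 rad/s); the robot touches nothing.
It fails at once if the electrode falls or is set down on the bench top or a base plate (height (world z) of electrode_tip below 0.014 m or height (world z) of electrode below 0.022 m).
It fails at once if the electrode is pressed into the rest, cradle or stand with more than 80 N in all (both walls of a notch count) (contact force between electrode and rest above 80 N or contact force between electrode and cradle above 80 N or contact force between electrode and stand above 80 N).
It fails at once if the electrode is dropped: free of the fingers and moving faster than 0.5 m/s (a fall of over 12 mm) (contact force between electrode and the fingers below 0.05 N and linear speed of electrode above 0.5 m/s).
It fails at once if a bystander is moved by more than 30 mm or tipped over (distance of any of beaker, jar, amber_bottle, white_bottle, dish, sample_box, vial from where it was at the start of the episode above 0.03 m or angle between any of beaker, jar, amber_bottle, white_bottle, dish, sample_box, vial's own z axis and vertical above 0.6 rad).
It also fails if it takes over 70 s, if anything falls off the work surface, if the arm or the gripper's body presses on something with over 40 N, if the wrist force passes 120 N, or if a joint passes its speed limit or range.

### The arm

A 6-joint arm with a two-finger parallel gripper is mounted at the origin on the work surface. World frame = base frame: x ahead of the robot, y to its left, z up, the work surface at z = 0. Lengths are in mm, angles in degrees, forces in N, time in s.
With the tool pointing down it reaches from about 300 to 850 mm from the base axis. Payload 4.2 kg.
Tool frame: the origin (TCP) lies on the centre line of the jaws, within the pads' length; the fingertips stand 8 mm ahead of it and the grasp point (between the pads) lies 11 mm behind it (r.finger_overhang is the z of the fingertips in the tool frame, in mm); z points along the fingers, y is the line along which they close (so a half turn about z gives the same grasp; the last joint's range is limited). The gripper opens to 91 mm and grips with 3 to 60 N. Pads are 32 mm wide; open, the fingers measure 118 mm over their backs; the gripper's body (76 mm by 178 mm) begins 60 mm behind the grasp point.
Start: joints at [75.802, 18.312, 89.639, -0, 72.044, -1.146], TCP at [129.856, 560.16, 221.976] pointing down, gripper open.
Joint ranges: [-177.97, 177.97], [-48.28, 115.42], [12.27, 149.76], [-77.06, 257.06], [2.81, 150.46], [-146.56, 146.56]. Speed limits (degrees/s): [147.25, 147.25, 180, 180, 180, 180].

### API

Orientations are given as a 3x3 rotation matrix whose columns are the frame's x, y, z axes.
In Python, from plant import r, read_camera gives the robot as it stands. The module is installed in compiled form; this text tells all that it offers.
- The arm moves only by the tool arm_command, never from a script. Its argument "steps" is a list of rows, each an object with "dp": the shift along the tool's x, y, z in cm, a list of three; "yaw": the turn about the tool's z in rad; "jaw": the opening, from 0 (shut) to 1 (fully open). In form: [{"dp": [x, y, z], "yaw": yaw, "jaw": jaw}, ...]. A call has 1 to 10 rows; each row is the pose to reach, as a shift and turn from the pose commanded when the call began, along the tool's axes at that moment; what a row does not reach only later rows make up. A row lasts 1/8 s, in which the tool goes at most 62.5 mm and 10.7 degrees, less where a joint would pass 70% of its speed; a pose out of reach is approached as far as the arm can. A call with a gripper value outside its range is refused whole. The fingers move at their own pace and stop on an object; "newtons" is the grip in N (left out, the last holds). Time passes only in rows, so rows that repeat a pose let the fingers close. It gives the time, the measured TCP pose, the force, the opening and the grip force at its end, in the units of the state.
- r.sense(): the state, without advancing time (a new reading comes with each control period).
- read_camera(name): name is "scene" or "top" or "wrist"; returns a dict with "image" (400x640x3 uint8, blue, green, red), "depth" (400x640 float32, mm along the optical axis (not along the pixel's ray), 0 where there is no reading), "K" (3x3 intrinsics, pixels), "distortion" ([k1, k2, p1, p2, k3] as OpenCV has them; the pictures are not rectified), "R" (3x3) and "t" (3): a world point X has camera coordinates R X + t. Camera axes: x right, y down, z forward; pixel columns grow to the right and rows downward; lengths in mm; the calibration is good to about 2 mm. A picture is of the moment at which its call begins.
- r.sign_off(): hands the job in; it is judged then, once.
The state is a dict: "t": time; "joints": joint angles; "qd": joint speeds; "joint_efforts": joint torques, N m; "position": TCP position; "eef_rot": TCP orientation; "wrist_force": force on the tool from outside, world axes, zero at the start; "moment": the same for the moment, N m; "opening": finger opening in mm; "grasp_force": force on a finger pad.
Only numpy, scipy, OpenCV 4.12 (cv2) and the standard library are available. Lean on these libraries where they do the work, as an engineer would, in place of code of your own. Each camera call takes 0.05 s, during which the arm holds its last target. There are 200 camera calls.

## Working session

There is one attempt and no reset: what is moved stays moved. The work goes in short steps, Python scripts to look and compute and a tool call to move; the robot and the scene stay as the last step left them, time stands still between calls to the robot, and variables do not carry over. Pictures are saved under pics/ and viewed, at most 10 in all, crops included, and the job is handed in when it is done.

Besides the shell and the picture viewer there is one more tool, called after ">>>" in YAML: its name, and indented under it one key for each argument. arm_command: Moves the arm, as the interface text tells. Its arguments: {"type":"object","properties":{"steps":{"type":"array"},"newtons":{"type":"number"}},"required":["steps"]}

```bash
mkdir -p pics; cat > h.py <<'E'
import numpy as np, cv2
from plant import r, read_camera
def ray(c,uv):
    p=cv2.undistortPoints(np.array(uv,float).reshape(-1,1,2),c["K"],np.array(c["distortion"]))[:,0]
    d=np.c_[p,np.ones(len(p))]@c["R"]; return -c["R"].T@c["t"],d
def onz(c,uv,z):
    o,d=ray(c,uv); return o+d*((z-o[2])/d[:,2])[:,None]
def cloud(c):
    h,w=c["depth"].shape; v,u=np.mgrid[:h,:w]
    p=cv2.undistortPoints(np.c_[u.ravel(),v.ravel()].astype(float).reshape(-1,1,2),c["K"],np.array(c["distortion"]))[:,0]
    z=c["depth"].ravel()[:,None]; P=(np.c_[p,np.ones(len(p))]*z-c["t"])@c["R"]
    P[z[:,0]==0]=np.nan; return P.reshape(h,w,3)
E
python3 - <<'E'
from h import *
import pickle
C={n:read_camera(n) for n in("scene","top")}
pickle.dump(C,open("c0.pkl","wb"))
for n in C: cv2.imwrite(f"pics/{n}0.png",C[n]["image"]); print(n,-C[n]["R"].T@C[n]["t"],C[n]["R"][2])
s=r.sense(); print(s)
E
```

```text
scene [1401.38998659  -14.53169079  778.11978338] [-0.77463026  0.04213433 -0.63100924]
top [ 480.93358091   40.96413852 1475.32220029] [ 0.08776744 -0.01454737 -0.99603476]
{'t': 0.1, 'joints': array([ 7.58012504e+01,  1.83477578e+01,  8.96987715e+01,  1.53221348e-03,
        7.20449898e+01, -1.14597456e+00]), 'qd': array([-0.04573792, -0.19292467, -0.14095891,  0.09192033,  0.09060835,
       -0.01476838]), 'joint_efforts': array([-5.64363418e-04, -4.13338244e+01, -2.32511133e+01,  7.28445640e-02,
        4.21470590e-02, -6.22978951e-05]), 'position': array([129.7466177 , 559.71868472, 221.21092987]), 'eef_rot': array([[-9.74160571e-01,  2.25856167e-01, -4.16460614e-04],
       [ 2.25856544e-01,  9.74159352e-01, -1.54227264e-03],
       [ 5.73672151e-05, -1.59648155e-03, -9.99998724e-01]]), 'wrist_force': array([ 1.05224853,  0.45290715, -0.57219443]), 'moment': array([ 0.03206543,  0.02141674, -0.02501169]), 'grasp_force': 0.0, 'opening': 91.18612549603256}
```

View pics/scene0.png

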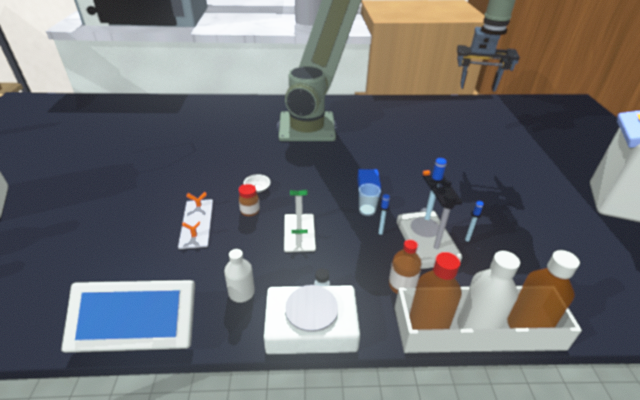

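View pics/top0.png

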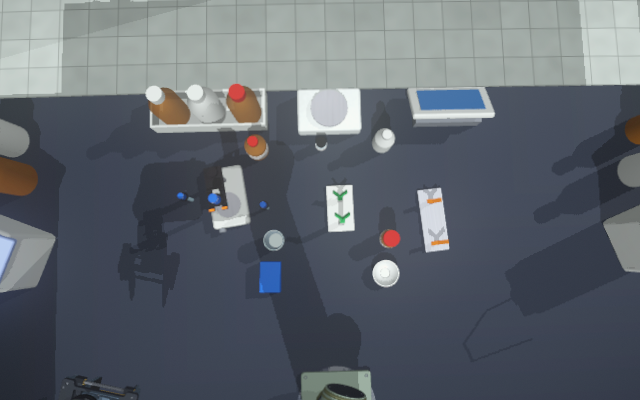

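```bash
python3 - <<'E'
from h import *
import pickle
C=pickle.load(open("c0.pkl","rb"))
for n in C:
    c=C[n]; P=cloud(c); c["P"]=P; hsv=cv2.cvtColor(c["image"],cv2.COLOR_BGR2HSV)
    for col,lo,hi in(("blue",(100,140,60),(125,255,255)),("green",(50,100,50),(85,255,255)),("orange",(5,150,120),(16,255,255)),("red",(0,190,120),(4,255,255))):
        m=cv2.inRange(hsv,lo,hi); k,l,st,ce=cv2.connectedComponentsWithStats(m)
        for i in range(1,k):
            if st[i,4]>=8:
                q=P[l==i]; q=q[~np.isnan(q[:,0])]
                if len(q) and 0<np.median(q[:,0])<800: print(n,col,ce[i].round(1),st[i,4],"med",np.median(q,0).round(),"lo",np.percentile(q,3,axis=0).round(),"hi",np.percentile(q,97,axis=0).round())
a=cv2.resize(C["top"]["image"][130:290,160:460],None,fx=2.66,fy=2.66,interpolation=cv2.INTER_CUBIC)
b=cv2.resize(C["scene"]["image"][145:275,165:495],None,fx=2.42,fy=2.42,interpolation=cv2.INTER_CUBIC)
w=800;out=np.zeros((600,800,3),np.uint8)
a=cv2.resize(a,(560,299));b=cv2.resize(b,(760,299));out[:299,:560]=a;out[300:599,:760]=b
cv2.imwrite("pics/crop1.png",out)
E
```

```text
scene blue [440.6 160.4] 71 med [604. 311. 246.] lo [217. 298.   0.] hi [616. 471. 248.]
scene blue [437.7 172.9] 159 med [613. 305. 214.] lo [291. 297.   1.] hi [617. 415. 235.]
scene blue [368.5 176.7] 353 med [379. 187.  41.] lo [287. 155.   1.] hi [423. 229.  44.]
scene blue [385.9 196. ] 28 med [594. 196. 133.] lo [418. 186.  -1.] hi [601. 246. 135.]
scene blue [384.3 204. ] 63 med [601. 191. 110.] lo [462. 185.   1.] hi [604. 236. 125.]
scene blue [479.5 202.7] 41 med [623. 424. 132.] lo [452. 414.   0.] hi [632. 523. 135.]
scene blue [477.  210.8] 68 med [630. 418. 112.] lo [505. 413.   3.] hi [634. 502. 124.]
scene green [298.3 192.3] 90 med [557. -26. 117.] lo [396. -50.   0.] hi [566.  -6. 126.]
scene green [299.7 231.1] 40 med [628. -24.  46.] lo [621. -42.  40.] hi [634.  -8.  53.]
scene orange [426.1 172.2] 29 med [583. 288. 197.] lo [293. 279.   1.] hi [586. 399. 200.]
scene orange [196.4 197.6] 95 med [ 479. -319.   38.] lo [ 413. -341.   -0.] hi [ 484. -293.   52.]
scene orange [245.3 199.9] 63 med [ 512. -175.   57.] lo [ 504. -190.   50.] hi [ 519. -159.   67.]
scen
[... 661 characters left out ...]
 med [388. 187.  39.] lo [345. 159.  14.] hi [432. 216.  45.]
top green [339.8 195. ] 45 med [625. -25.  45.] lo [612. -42.  34.] hi [632.  -8.  55.]
top green [342.2 217.6] 54 med [554. -26. 113.] lo [541. -44. 104.] hi [563.  -9. 125.]
top orange [254.5 149.6] 64 med [753. 217. 100.] lo [746. 207.  86.] hi [769. 234. 119.]
top orange [433.8 200.5] 37 med [ 601. -306.   42.] lo [ 596. -320.   34.] hi [ 605. -285.   53.]
top orange [224.2 207. ] 13 med [584. 288. 196.] lo [581. 283. 191.] hi [587. 294. 201.]
top orange [211.4 209.5] 14 med [579. 323. 193.] lo [575. 316.  71.] hi [586. 356. 202.]
top orange [439.3 242.1] 47 med [ 477. -317.   39.] lo [ 471. -338.   26.] hi [ 480. -291.   52.]
```

View pics/crop1.png

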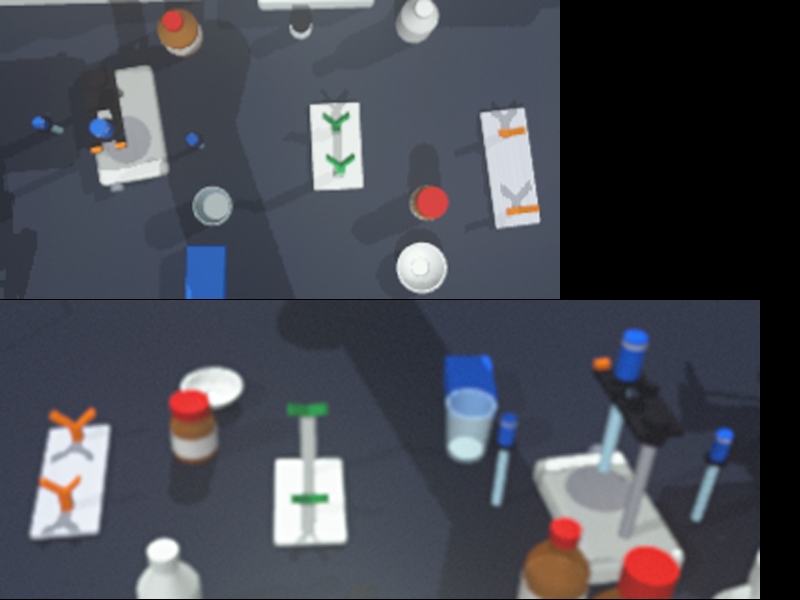

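```bash
python3 - <<'E'
from h import *
import pickle
C=pickle.load(open("c0.pkl","rb"))
for n in C:
    c=C[n];P=cloud(c);hsv=cv2.cvtColor(c["image"],cv2.COLOR_BGR2HSV);b=cv2.inRange(hsv,(100,140,60),(125,255,255))>0
    q=P[b&(abs(P[...,0]-604)<40)&(abs(P[...,1]-306)<40)]
    for lo,hi in((241,255),(205,240)):
        k=q[(q[:,2]>lo)&(q[:,2]<hi)]; print(n,lo,len(k),k.mean(0).round(1),k.min(0).round(1),k.max(0).round(1))
    for nm,x,y in(("rest",575,-26),("cradle",540,-311)):
        m=(abs(P[...,0]-x)<140)&(abs(P[...,1]-y)<75)&(P[...,2]>4.5)&(P[...,2]<11)&(hsv[...,2]>110)
        q=P[m][:,:2].astype(np.float32); rc=cv2.minAreaRect(q);print(n,nm,len(q),rc)
        # pixel contour version
        mm=cv2.inRange(hsv,(0,0,130),(180,60,255)); ys,xs=np.where(m); lab=cv2.connectedComponents(mm)[1]; l=np.bincount(lab[m]); l[0]=0
        ys,xs=np.where(lab==l.argmax()); w=onz(c,np.c_[xs,ys],8)[:,:2].astype(np.float32); print("   ray",cv2.minAreaRect(w))
E
```

```text
scene 241 53 [606.4 307.2 246. ] [594.5 297.1 242. ] [617.3 319.7 249.4]
scene 205 114 [612.3 305.5 220.5] [600.1 296.6 205.7] [618.1 319.4 236.3]
scene rest 849 ((588.1842041015625, -26.909133911132812), (142.52467346191406, 81.16513061523438), 1.8031415939331055)
   ray ((548.3282470703125, -27.26233673095703), (227.53390502929688, 84.02259826660156), 0.6708487272262573)
scene cradle 1050 ((546.35009765625, -310.32843017578125), (193.67539978027344, 76.29092407226562), 5.234392166137695)
   ray ((545.2822875976562, -309.8499755859375), (198.1088409423828, 77.1280746459961), 5.3395891189575195)
top 241 55 [605.1 308.4 244.9] [595.9 298.8 241.1] [614.  318.  251.8]
top 205 17 [602.4 302.  220.6] [593.9 298.1 206.5] [614.5 308.4 239.6]
top rest 700 ((589.4605712890625, -25.494953155517578), (139.17674255371094, 82.05005645751953), 1.2443230152130127)
   ray ((587.8243408203125, -25.69964599609375), (141.67320251464844, 81.93250274658203), 1.1111209392547607)
top cradle 909 ((546.7378540039062, -308.13543701171875), (189.97727966308594, 76.27556610107422), 5.490235805511475)
   ray ((545.4577026367188, -307.5185241699219), (191.15728759765625, 74.87825012207031), 5.445923328399658)
```

```bash
cat >> h.py <<'E'
def go(p,ydeg):
    "dp (cm) and yaw to TCP p with tool y at ydeg about world z from world +y (mod 180)"
    s=r.sense(); R=s["eef_rot"]; d=R.T@(np.array(p)-s["position"])/10
    a=np.degrees(np.arctan2(-R[0,1],R[1,1])); w=(a-ydeg+90)%180-90
    print("dp",d.round(2),"yaw",np.radians(w).round(3),"| pos",s["position"].round(1),"ydeg",a.round(1),"j6",s["joints"][5].round(),"t",s["t"],"open",s["opening"].round(1))
E
python3 -c "
from h import *
go((606,308,300),1.2)"
```

```text
Traceback (most recent call last):
  File "h.py", line 17, in go
    print("dp",d.round(2),"yaw",np.radians(w).round(3),"| pos",s["position"].round(1),"ydeg",a.round(1),"j6",s["joints"][5].round(),"t",s["t"],"open",s["opening"].round(1))
                                                                                                                                                      ^^^^^^^^^^^^^^^^^^
AttributeError: 'float' object has no attribute 'round'
```

```bash
sed -i 's/s\["opening"\].round(1)/round(s["opening"],1)/' h.py
python3 -c "
from h import *
go((606,308,300),1.2)"
```

```text
dp [-52.08 -13.78  -7.86] yaw -0.249 | pos [129.7 559.7 221.2] ydeg -13.1 j6 -1.0 t 0.1 open 91.2
```

Three blue caps could be taken for the target. In the top view they are at (182,196), (214,200) and (263,205); in the scene view at (477,212), (439,168) and (384,205). The target is the middle one. It hangs in the stand's black fork and its cap top is at z 246, against 245 expected, while the other two reach only z 133 and are thinner. The close crop confirmed it: cap in the fork between the orange lips at crop px (100,128).

>>> arm_command:
  steps:
    - {"dp": [-2,0,-6],"yaw": 0,"jaw": 1}
    - {"dp": [-52.1,-13.8,-8],"yaw": -0.249,"jaw": 1}
    - {"dp": [-52.1,-13.8,-8],"yaw": -0.249,"jaw": 1}
    - {"dp": [-52.1,-13.8,-8],"yaw": -0.249,"jaw": 1}
    - {"dp": [-52.1,-13.8,-8],"yaw": -0.249,"jaw": 1}
    - {"dp": [-52.1,-13.8,-8],"yaw": -0.249,"jaw": 1}
    - {"dp": [-52.1,-13.8,-8],"yaw": -0.249,"jaw": 1}
    - {"dp": [-52.1,-13.8,-8],"yaw": -0.249,"jaw": 1}
    - {"dp": [-52.1,-13.8,-8],"yaw": -0.249,"jaw": 1}
    - {"dp": [-52.1,-13.8,-8],"yaw": -0.249,"jaw": 1}

```text
t: 1.35
position: [608.9, 305.6, 300.6]
eef_rot: [[-1.0, -0.018, -0.001], [-0.018, 1.0, -0.001], [0.001, -0.001, -1.0]]
wrist_force: [-0.1, 0.7, -0.1]
opening: 91.4
grasp_force: 0.0
```

>>> arm_command:
  steps:
    - {"dp": [0,0,0],"yaw": 0,"jaw": 1}
    - {"dp": [0,0,0],"yaw": 0,"jaw": 1}

```text
t: 1.6
position: [605.3, 308.5, 301.6]
eef_rot: [[-1.0, -0.022, -0.001], [-0.022, 1.0, 0.0], [0.001, 0.0, -1.0]]
wrist_force: [0.6, 0.9, -0.1]
opening: 91.1
grasp_force: 0.0
```

```bash
python3 - <<'E'
from h import *
go((606,308,215),1.2)
c=read_camera("wrist");cv2.imwrite("pics/w1.png",c["image"]);P=cloud(c);hsv=cv2.cvtColor(c["image"],cv2.COLOR_BGR2HSV);b=cv2.inRange(hsv,(100,140,40),(125,255,255))>0
q=P[b&(P[...,2]>238)&(P[...,2]<255)&(abs(P[...,0]-606)<40)&(abs(P[...,1]-308)<40)];print(len(q),q.mean(0),q.min(0),q.max(0))
E
```

```text
dp [-0.08 -0.06  8.66] yaw 0.001 | pos [605.3 308.5 301.6] ydeg 1.2 j6 -65.0 t 1.6 open 91.1
568 [603.67483858 308.90412115 245.34482531] [592.63528424 297.37520809 243.24368866] [615.49452932 320.07294607 247.09406898]
```

View pics/w1.png

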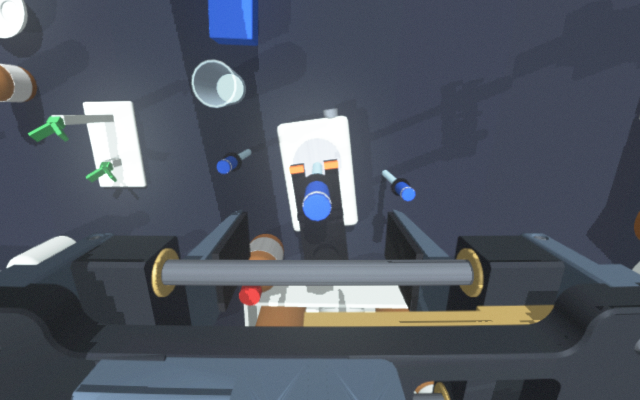

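The wrist view shows the cap at px (316,200), centred between the fingers, with the orange lips nearer the base at (297,168) and (330,165). It measures (604,309,245).

>>> arm_command:
  steps:
    - {"dp": [0.1,0,4],"yaw": 0,"jaw": 1}
    - {"dp": [0.1,0,7.5],"yaw": 0,"jaw": 1}
    - {"dp": [0.1,0,8.65],"yaw": 0,"jaw": 1}
    - {"dp": [0.1,0,8.65],"yaw": 0,"jaw": 1}
    - {"dp": [0.1,0,8.65],"yaw": 0,"jaw": 0.1}
    - {"dp": [0.1,0,8.65],"yaw": 0,"jaw": 0.1}
    - {"dp": [0.1,0,8.65],"yaw": 0,"jaw": 0.1}
    - {"dp": [0.1,0,8.65],"yaw": 0,"jaw": 0.1}
    - {"dp": [0.1,0,8.65],"yaw": 0,"jaw": 0.1}
    - {"dp": [0.1,0,8.65],"yaw": 0,"jaw": 0.1}
  newtons: 15

```text
t: 2.9
position: [605.2, 308.0, 215.4]
eef_rot: [[-1.0, -0.021, -0.0], [-0.021, 1.0, 0.0], [0.0, 0.0, -1.0]]
wrist_force: [-0.5, -0.1, 0.0]
opening: 33.6
grasp_force: 0.0
```

>>> arm_command:
  steps:
    - {"dp": [0,0,0],"yaw": 0,"jaw": 0.1}
    - {"dp": [0,0,0],"yaw": 0,"jaw": 0.1}
    - {"dp": [0,0,0],"yaw": 0,"jaw": 0.1}
    - {"dp": [0,0,-1],"yaw": 0,"jaw": 0.1}
    - {"dp": [0,0,-2],"yaw": 0,"jaw": 0.1}
    - {"dp": [0,0,-2.5],"yaw": 0,"jaw": 0.1}
    - {"dp": [0,0,-2.5],"yaw": 0,"jaw": 0.1}

```text
t: 3.78
position: [605.5, 308.1, 241.2]
eef_rot: [[-1.0, -0.021, 0.001], [-0.021, 1.0, 0.001], [-0.001, 0.001, -1.0]]
wrist_force: [-0.2, -0.4, -1.1]
opening: 23.5
grasp_force: 15.0
```

>>> arm_command:
  steps:
    - {"dp": [4,-0.6,0],"yaw": 0,"jaw": 0.1}
    - {"dp": [8,-1.2,0],"yaw": 0,"jaw": 0.1}
    - {"dp": [9,-1.3,-4],"yaw": 0,"jaw": 0.1}
    - {"dp": [9,-1.3,-8],"yaw": 0,"jaw": 0.1}
    - {"dp": [9,-1.3,-11],"yaw": 0,"jaw": 0.1}
    - {"dp": [8,-5,-11],"yaw": 0,"jaw": 0.1}
    - {"dp": [6,-10,-11],"yaw": 0,"jaw": 0.1}
    - {"dp": [4,-15,-11],"yaw": 0,"jaw": 0.1}
    - {"dp": [2,-20,-11],"yaw": 0,"jaw": 0.1}
    - {"dp": [0,-25,-11],"yaw": 0,"jaw": 0.1}

```text
t: 5.03
position: [610.9, 56.5, 350.2]
eef_rot: [[-1.0, -0.021, -0.0], [-0.021, 1.0, 0.0], [0.0, 0.0, -1.0]]
wrist_force: [0.6, -0.2, -0.6]
opening: 23.5
grasp_force: 15.0
```

```bash
python3 - <<'E'
from h import *
go((650,-25,350),1.2); go((650,-25,190),1.2)
E
```

```text
dp [-3.74 -8.23  0.02] yaw 0.0 | pos [610.9  56.5 350.2] ydeg 1.2 j6 -87.0 t 5.025 open 23.5
dp [-3.75 -8.23 16.02] yaw 0.0 | pos [610.9  56.5 350.2] ydeg 1.2 j6 -87.0 t 5.025 open 23.5
```

>>> arm_command:
  steps:
    - {"dp": [-2,-4,0],"yaw": 0,"jaw": 0.1}
    - {"dp": [-3.75,-8.2,0],"yaw": 0,"jaw": 0.1}
    - {"dp": [-3.75,-8.2,3],"yaw": 0,"jaw": 0.1}
    - {"dp": [-3.75,-8.2,8],"yaw": 0,"jaw": 0.1}
    - {"dp": [-3.75,-8.2,13],"yaw": 0,"jaw": 0.1}
    - {"dp": [-3.75,-8.2,16],"yaw": 0,"jaw": 0.1}
    - {"dp": [-3.75,-8.2,16],"yaw": 0,"jaw": 0.1}
  newtons: 10

```text
t: 5.9
position: [648.0, -23.0, 187.4]
eef_rot: [[-1.0, -0.021, -0.007], [-0.021, 1.0, 0.0], [0.007, 0.001, -1.0]]
wrist_force: [-0.1, 0.2, -1.8]
opening: 23.9
grasp_force: 10.0
```

```bash
python3 - <<'E'
from h import *
go((650,-25,190),1.2)
c=read_camera("scene")
cv2.imwrite("pics/s2.png",cv2.resize(c["image"][60:260,220:400],None,fx=3,fy=3,interpolation=cv2.INTER_CUBIC))
P=cloud(c);hsv=cv2.cvtColor(c["image"],cv2.COLOR_BGR2HSV)
m=(abs(P[...,0]-650)<25)&(abs(P[...,1]+25)<14)&(P[...,2]>20)&(P[...,2]<150)
q=P[m]
for z in range(20,150,15):
    k=q[(q[:,2]>=z)&(q[:,2]<z+15)]
    if len(k): print(z,len(k),np.median(k,0).round(1),k[:,1].min().round(),k[:,1].max().round())
E
```

```text
dp [-0.2  -0.2  -0.26] yaw 0.0 | pos [648.  -23.  187.4] ydeg 1.2 j6 -94.0 t 5.9 open 23.9
35 32 [651.8 -25.   44.3] -37.0 -13.0
50 27 [653.5 -23.6  55.4] -37.0 -13.0
65 24 [654.7 -23.5  72.6] -31.0 -18.0
80 28 [653.1 -23.3  88.1] -31.0 -18.0
95 28 [652.5 -23.1 102.8] -31.0 -18.0
110 27 [653.2 -25.3 119. ] -30.0 -18.0
125 29 [652.7 -25.1 133. ] -30.0 -18.0
140 19 [653.2 -22.7 145.7] -30.0 -18.0
```

View pics/s2.png

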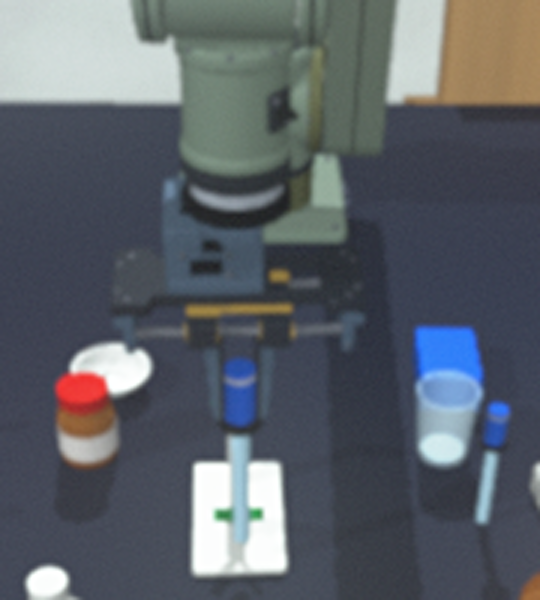

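The crop shows the electrode hanging vertical in the jaws, with the shaft at (240,490) just in front of the lower green notch (240,515). It is in line with the rest, so I can start the pivot.

>>> arm_command:
  steps:
    - {"dp": [0,0,0.3],"yaw": 0,"jaw": 0.1}
    - {"dp": [1,0,0.5],"yaw": 0,"jaw": 0.1}
    - {"dp": [2,0,0.75],"yaw": 0,"jaw": 0.1}
    - {"dp": [3.2,0,0.85],"yaw": 0,"jaw": 0.1}
    - {"dp": [4.4,0,0.95],"yaw": 0,"jaw": 0.1}
    - {"dp": [5.7,0,1.3],"yaw": 0,"jaw": 0.1}
    - {"dp": [6.9,0,1.65],"yaw": 0,"jaw": 0.1}
    - {"dp": [6.9,0,1.65],"yaw": 0,"jaw": 0.1}
  newtons: 8

```text
t: 6.95
position: [579.4, -24.5, 173.6]
eef_rot: [[-1.0, -0.021, -0.002], [-0.021, 1.0, 0.0], [0.002, 0.0, -1.0]]
wrist_force: [-0.8, 0.2, -2.2]
opening: 23.8
grasp_force: 8.0
```

```bash
cat >> h.py <<'E'
def axis(c,x0,x1,y0,y1):
    "blue cap and pale shaft points in a box"
    P=cloud(c);hsv=cv2.cvtColor(c["image"],cv2.COLOR_BGR2HSV)
    box=(P[...,0]>x0)&(P[...,0]<x1)&(P[...,1]>y0)&(P[...,1]<y1)&(P[...,2]>15)
    for n,lo,hi in(("cap",(100,140,40),(125,255,255)),("shaft",(90,30,90),(112,120,255))):
        q=P[box&(cv2.inRange(hsv,lo,hi)>0)]
        if len(q)<8: print(n,len(q)); continue
        u=np.linalg.svd(q-q.mean(0),full_matrices=False)[2][0]; u*=np.sign(u[2]); t=(q-q.mean(0))@u
        print(n,len(q),"mean",q.mean(0).round(1),"dir",u.round(2),"ends",(q.mean(0)+np.percentile(t,3)*u).round(),(q.mean(0)+np.percentile(t,97)*u).round())
E
python3 - <<'E'
from h import *
go((525,-27,139),1.2); print(r.sense()["wrist_force"])
axis(read_camera("scene"),480,700,-60,10)
E
```

```text
dp [ 5.44 -0.14  3.47] yaw 0.0 | pos [579.4 -24.5 173.6] ydeg 1.2 j6 -95.0 t 6.95 open 23.8
[-0.76411287  0.15190226 -2.16399756]
cap 175 mean [589.8 -24.2 182.4] dir [-0.4  -0.    0.91] ends [599. -24. 161.] [579. -24. 206.]
shaft 880 mean [608.5 -28.4 233.8] dir [-0.05 -0.03  1.  ] ends [618. -23.  48.] [602. -32. 365.]
```

The electrode has tilted to about 23° against the lower notch, as planned, with little force. I'll continue to 45°.

>>> arm_command:
  steps:
    - {"dp": [1.2,0,0.5],"yaw": 0,"jaw": 0.1}
    - {"dp": [2.4,-0.1,1.1],"yaw": 0,"jaw": 0.1}
    - {"dp": [3.3,-0.1,1.7],"yaw": 0,"jaw": 0.1}
    - {"dp": [4.1,-0.1,2.25],"yaw": 0,"jaw": 0.1}
    - {"dp": [4.8,-0.1,2.85],"yaw": 0,"jaw": 0.1}
    - {"dp": [5.3,-0.1,3.3],"yaw": 0,"jaw": 0.1}
    - {"dp": [5.4,-0.1,3.45],"yaw": 0,"jaw": 0.1}
    - {"dp": [5.4,-0.1,3.45],"yaw": 0,"jaw": 0.1}

```text
t: 8.0
position: [526.8, -26.7, 139.4]
eef_rot: [[-1.0, -0.021, -0.0], [-0.021, 1.0, 0.0], [0.0, 0.0, -1.0]]
wrist_force: [0.7, -0.8, -0.1]
opening: 23.7
grasp_force: 8.0
```

```bash
python3 - <<'E'
from h import *
go((525,-27,139),1.2); print(r.sense()["wrist_force"])
c=read_camera("scene");axis(c,480,700,-60,10)
cv2.imwrite("pics/s3.png",cv2.resize(c["image"][130:260,230:380],None,fx=4,fy=4,interpolation=cv2.INTER_CUBIC))
E
```

```text
dp [ 0.18 -0.02  0.04] yaw 0.0 | pos [526.8 -26.7 139.4] ydeg 1.2 j6 -95.0 t 8.0 open 23.7
[ 0.72696093 -0.8206238  -0.0684855 ]
cap 149 mean [541.1 -26.7 150.7] dir [-0.67  0.01  0.74] ends [554. -27. 136.] [523. -27. 171.]
shaft 824 mean [565.8 -30.  199. ] dir [-0.2  -0.03  0.98] ends [597. -26.  42.] [540. -33. 329.]
```

View pics/s3.png

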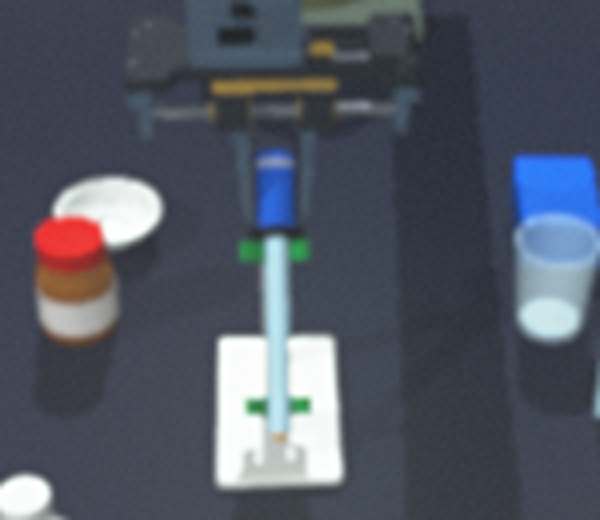

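The shaft lies over both green notches, upper at (275,250) and lower at (278,405), with the collar above the upper one. The tilt is about 42°, so I'll press it the last few millimetres in.

>>> arm_command:
  steps:
    - {"dp": [0.3,0,0.2],"yaw": 0,"jaw": 0.1}
    - {"dp": [0.4,0,0.4],"yaw": 0,"jaw": 0.1}
    - {"dp": [0.4,0,0.4],"yaw": 0,"jaw": 0.1}

```text
t: 8.43
position: [523.2, -27.1, 135.7]
eef_rot: [[-1.0, -0.021, 0.001], [-0.021, 1.0, -0.001], [-0.001, -0.001, -1.0]]
wrist_force: [2.6, -2.9, 2.5]
opening: 24.0
grasp_force: 8.0
```

```bash
python3 - <<'E'
from h import *
go((525,-27,139),1.2); print(r.sense()["wrist_force"])
c=read_camera("scene");axis(c,480,700,-60,10)
E
```

```text
dp [-0.18  0.   -0.33] yaw 0.0 | pos [523.2 -27.1 135.7] ydeg 1.2 j6 -95.0 t 8.425 open 24.0
[ 2.63770261 -2.93101157  2.54531323]
cap 147 mean [538.6 -26.9 148.6] dir [-0.79  0.01  0.62] ends [556. -27. 135.] [520. -27. 163.]
shaft 790 mean [564.8 -30.2 195. ] dir [-0.23 -0.03  0.97] ends [601. -26.  44.] [533. -34. 324.]
```

The wrist force shows it seated in both notches, so I'll release.

>>> arm_command:
  steps:
    - {"dp": [0,-0.1,0],"yaw": 0,"jaw": 0.1}
    - {"dp": [0,-0.1,0],"yaw": 0,"jaw": 0.26}
    - {"dp": [0,-0.1,0],"yaw": 0,"jaw": 0.35}
    - {"dp": [0,-0.1,0],"yaw": 0,"jaw": 0.5}
    - {"dp": [0,-0.1,0],"yaw": 0,"jaw": 0.7}
    - {"dp": [0,-0.1,0],"yaw": 0,"jaw": 0.9}
    - {"dp": [0,-0.1,0],"yaw": 0,"jaw": 1}
    - {"dp": [0,-0.1,0],"yaw": 0,"jaw": 1}
    - {"dp": [0,-0.1,0],"yaw": 0,"jaw": 1}

```text
t: 9.6
position: [522.8, -27.8, 135.5]
eef_rot: [[-1.0, -0.021, 0.0], [-0.021, 1.0, 0.0], [-0.0, 0.0, -1.0]]
wrist_force: [0.6, -0.3, -0.4]
opening: 89.0
grasp_force: 0.0
```

>>> arm_command:
  steps:
    - {"dp": [0,0,-4],"yaw": 0,"jaw": 1}
    - {"dp": [0,0,-9],"yaw": 0,"jaw": 1}
    - {"dp": [0,0,-14],"yaw": 0,"jaw": 1}
    - {"dp": [-2,0,-15],"yaw": 0,"jaw": 1}
    - {"dp": [-2,0,-15],"yaw": 0,"jaw": 1}

```text
t: 10.22
position: [543.7, -27.4, 286.1]
eef_rot: [[-1.0, -0.021, 0.002], [-0.021, 1.0, -0.0], [-0.002, -0.0, -1.0]]
wrist_force: [-0.6, -0.5, -0.4]
opening: 91.0
grasp_force: 0.0
```

```bash
python3 - <<'E'
from h import *
for n in("scene","wrist"):
    c=read_camera(n);print(n);axis(c,480,700,-60,10)
    im=c["image"][130:260,230:380] if n=="scene" else c["image"]
    cv2.imwrite(f"pics/{n}4.png",cv2.resize(im,None,fx=4 if n=="scene" else 1,fy=4 if n=="scene" else 1,interpolation=cv2.INTER_CUBIC))
# grasp s=-42 in rest frame
a=np.radians(1.2);x=-15+42*.707
go((568.3+x*np.cos(a),-26.3+x*np.sin(a),122-42*.707),1.2)
E
```

```text
scene
cap 140 mean [541.4 -28.3 147.1] dir [-0.71 -0.03  0.7 ] ends [555. -28. 133.] [522. -29. 166.]
shaft 857 mean [577.6 -30.7 316.2] dir [-0.08 -0.02  1.  ] ends [598. -26.  45.] [565. -33. 479.]
wrist
cap 583 mean [529.1 -27.7 154.4] dir [-0.85 -0.    0.53] ends [555. -28. 138.] [515. -28. 163.]
shaft 1939 mean [526.3 -29.3 317. ] dir [-0.26 -0.02  0.97] ends [598. -25.  50.] [511. -30. 374.]
dp [-4.17  0.04 19.18] yaw 0.0 | pos [541.8 -27.3 284.3] ydeg 1.2 j6 -95.0 t 10.325 open 91.0
```

View pics/scene4.png

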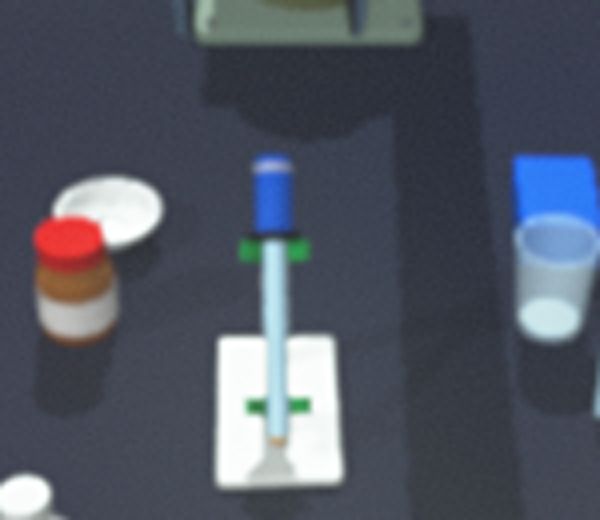

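The electrode leans in both green notches, collar at (272,238) on the upper one, and it measures 45°. Next is a fresh hold on the shaft near its balance point.

>>> arm_command:
  steps:
    - {"dp": [-4.9,0,2],"yaw": 0,"jaw": 1}
    - {"dp": [-4.9,0,7],"yaw": 0,"jaw": 1}
    - {"dp": [-4.9,0,12],"yaw": 0,"jaw": 1}
    - {"dp": [-4.9,0,17],"yaw": 0,"jaw": 1}
    - {"dp": [-4.9,0,19.8],"yaw": 0,"jaw": 1}
    - {"dp": [-4.9,0,19.8],"yaw": 0,"jaw": 1}
    - {"dp": [-4.9,0,19.8],"yaw": 0,"jaw": 0.4}
    - {"dp": [-4.9,0,19.8],"yaw": 0,"jaw": 0.25}
    - {"dp": [-4.9,0,19.8],"yaw": 0,"jaw": 0.25}
    - {"dp": [-4.9,0,19.8],"yaw": 0,"jaw": 0.25}

```text
t: 11.58
position: [592.1, -26.3, 88.1]
eef_rot: [[-1.0, -0.021, 0.001], [-0.021, 1.0, 0.0], [-0.001, 0.0, -1.0]]
wrist_force: [-0.1, -1.0, 0.3]
opening: 53.9
grasp_force: 0.0
```

```bash
python3 - <<'E'
from h import *
go((590,-26.5,85),1.2);print(r.sense()["wrist_force"])
E
```

```text
dp [ 0.21 -0.02  0.31] yaw 0.0 | pos [592.1 -26.3  88.1] ydeg 1.2 j6 -95.0 t 11.575 open 53.9
[-0.13035168 -1.00124713  0.28751138]
```

>>> arm_command:
  steps:
    - {"dp": [0.2,0,0.3],"yaw": 0,"jaw": 0.25}
    - {"dp": [0.2,0,0.3],"yaw": 0,"jaw": 0.1}
    - {"dp": [0.2,0,0.3],"yaw": 0,"jaw": 0}
    - {"dp": [0.2,0,0.3],"yaw": 0,"jaw": 0}
    - {"dp": [0.2,0,0.3],"yaw": 0,"jaw": 0}
    - {"dp": [0.2,0,0.3],"yaw": 0,"jaw": 0}
    - {"dp": [0.2,0,0.3],"yaw": 0,"jaw": 0}
    - {"dp": [0.2,0,0.3],"yaw": 0,"jaw": 0}
  newtons: 25

```text
t: 12.58
position: [590.0, -26.8, 84.5]
eef_rot: [[-1.0, -0.021, 0.0], [-0.021, 1.0, -0.001], [-0.0, -0.001, -1.0]]
wrist_force: [0.5, -3.8, 0.2]
opening: 13.2
grasp_force: 25.0
```

>>> arm_command:
  steps:
    - {"dp": [0,0,-1.5],"yaw": 0,"jaw": 0}
    - {"dp": [0,0,-4],"yaw": 0,"jaw": 0}
    - {"dp": [0,0,-8],"yaw": 0,"jaw": 0}
    - {"dp": [0,0,-12],"yaw": 0,"jaw": 0}
    - {"dp": [0,0,-14],"yaw": 0,"jaw": 0}
    - {"dp": [0,0,-14],"yaw": 0,"jaw": 0}

```text
t: 13.32
position: [590.6, -25.7, 226.9]
eef_rot: [[-1.0, -0.021, 0.004], [-0.021, 1.0, 0.001], [-0.004, 0.001, -1.0]]
wrist_force: [0.2, 0.7, -0.9]
opening: 13.2
grasp_force: 25.0
```

```bash
python3 - <<'E'
from h import *
go((560,-307.7,225),5.4)
axis(read_camera("scene"),480,720,-60,10)
E
```

```text
dp [  3.66 -28.13   0.15] yaw -0.073 | pos [590.6 -25.7 226.9] ydeg 1.2 j6 -95.0 t 13.325 open 13.2
cap 21 mean [551.5 -26.9 281.8] dir [ 0.24 -0.97  0.07] ends [549. -18. 281.] [553. -34. 282.]
shaft 1067 mean [610.5 -29.  309.4] dir [ 0.06 -0.04  1.  ] ends [603. -25. 193.] [617. -33. 420.]
```

>>> arm_command:
  steps:
    - {"dp": [0.5,-3,0],"yaw": -0.01,"jaw": 0}
    - {"dp": [1,-7,0],"yaw": -0.02,"jaw": 0}
    - {"dp": [1.5,-11,0],"yaw": -0.03,"jaw": 0}
    - {"dp": [2,-15,0],"yaw": -0.04,"jaw": 0}
    - {"dp": [2.5,-19,0],"yaw": -0.05,"jaw": 0}
    - {"dp": [3,-23,0],"yaw": -0.06,"jaw": 0}
    - {"dp": [3.6,-26.5,0],"yaw": -0.073,"jaw": 0}
    - {"dp": [3.66,-28.1,0],"yaw": -0.073,"jaw": 0}
    - {"dp": [3.66,-28.1,0],"yaw": -0.073,"jaw": 0}

```text
t: 14.5
position: [559.0, -308.0, 223.2]
eef_rot: [[-0.996, -0.093, -0.001], [-0.093, 0.996, 0.002], [0.001, 0.002, -1.0]]
wrist_force: [-0.1, 0.6, -0.5]
opening: 13.4
grasp_force: 25.0
```

```bash
python3 - <<'E'
from h import *
go((560,-307.7,140),5.4)
for n in("scene","top"):
    c=read_camera(n);print(n);axis(c,440,700,-360,-260)
    if n=="scene": cv2.imwrite("pics/s5.png",cv2.resize(c["image"][90:260,110:290],None,fx=3.3,fy=3.3,interpolation=cv2.INTER_CUBIC))
E
```

```text
dp [-0.12  0.01  8.32] yaw -0.001 | pos [ 559.  -308.   223.2] ydeg 5.3 j6 -125.0 t 14.5 open 13.4
scene
cap 1
shaft 1203 mean [ 582.5 -318.1  321.7] dir [ 0.03 -0.12  0.99] ends [ 579. -301.  187.] [ 585. -329.  410.]
top
cap 22 mean [ 486.7 -318.3  296.8] dir [0.62 0.05 0.78] ends [ 480. -319.  289.] [ 492. -318.  304.]
shaft 100 mean [ 577.5 -300.   364.9] dir [-0.   -0.04  1.  ] ends [ 578. -292.  174.] [ 577. -309.  570.]
```

View pics/s5.png

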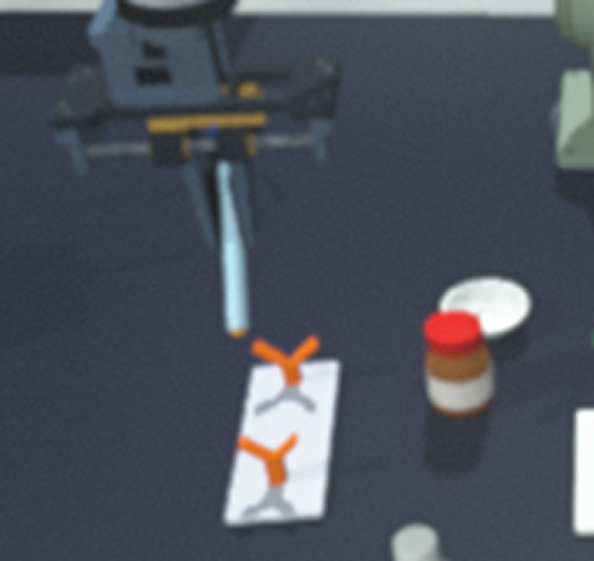

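The crop shows the shaft slanting down to the amber tip at (237,332), ahead of the cradle. The cap end measures (487,-318,297), which fits the 45° hold. I'll descend so the narrow notch swings it level.

>>> arm_command:
  steps:
    - {"dp": [-0.1,0,4],"yaw": 0,"jaw": 0}
    - {"dp": [-0.1,0,8],"yaw": 0,"jaw": 0}
    - {"dp": [-0.1,0,11],"yaw": 0,"jaw": 0}
    - {"dp": [-0.1,0,12.3],"yaw": 0,"jaw": 0}
    - {"dp": [-0.1,0,12.3],"yaw": 0,"jaw": 0}
  newtons: 12

```text
t: 15.22
position: [560.3, -307.0, 101.2]
eef_rot: [[-0.995, -0.095, -0.001], [-0.095, 0.995, 0.001], [0.001, 0.001, -1.0]]
wrist_force: [-0.6, -0.7, -1.1]
opening: 14.0
grasp_force: 12.0
```

```bash
python3 - <<'E'
from h import *
go((558,-307.7,45),5.4);print(r.sense()["wrist_force"])
c=read_camera("scene");P=cloud(c);hsv=cv2.cvtColor(c["image"],cv2.COLOR_BGR2HSV);m=cv2.inRange(hsv,(92,40,110),(108,150,255))>0
q=P[m&(abs(P[...,1]+305)<25)&(P[...,2]<130)&(P[...,2]>15)&(P[...,0]>520)]
u=np.linalg.svd(q-q.mean(0),full_matrices=False)[2][0];print(len(q),q.mean(0).round(),u.round(2),q[np.argsort(q[:,2])[[3,-4]]].round())
E
```

```text
dp [ 0.23 -0.05  5.62] yaw 0.001 | pos [ 560.3 -307.   101.2] ydeg 5.5 j6 -125.0 t 15.225 open 14.0
[-0.5766846  -0.70432771 -1.07409999]
269 [ 667. -305.   88.] [ 1.    0.   -0.05] [[ 930. -290.   55.]
 [ 545. -310.  127.]]
```

>>> arm_command:
  steps:
    - {"dp": [0,0,0.8],"yaw": 0,"jaw": 0}
    - {"dp": [0,0,1.6],"yaw": 0,"jaw": 0}
    - {"dp": [0,0,2.4],"yaw": 0,"jaw": 0}
    - {"dp": [0,0,3.2],"yaw": 0,"jaw": 0}
    - {"dp": [0,0,3.2],"yaw": 0,"jaw": 0}
  newtons: 9

```text
t: 15.9
position: [560.1, -308.0, 68.5]
eef_rot: [[-0.996, -0.094, -0.0], [-0.094, 0.996, 0.0], [0.0, 0.0, -1.0]]
wrist_force: [0.1, -0.7, -0.9]
opening: 13.8
grasp_force: 9.0
```

```bash
python3 - <<'E'
from h import *
go((558,-307.7,45),5.4);print(r.sense()["wrist_force"])
for n in("scene","top"):
    c=read_camera(n);print(n);axis(c,440,540,-360,-260)
    if n=="scene": cv2.imwrite("pics/s6.png",cv2.resize(c["image"][90:260,110:290],None,fx=3.3,fy=3.3,interpolation=cv2.INTER_CUBIC))
E
```

```text
dp [0.21 0.05 2.35] yaw -0.0 | pos [ 560.1 -308.    68.5] ydeg 5.4 j6 -125.0 t 15.9 open 13.8
[ 0.12813408 -0.65879271 -0.94909002]
scene
cap 0
shaft 21 mean [ 528.5 -286.2  139.3] dir [0.12 0.39 0.91] ends [ 519. -317.   67.] [ 534. -270.  177.]
top
cap 0
shaft 16 mean [ 518.3 -305.9  288.7] dir [-0.15 -0.1   0.98] ends [ 539. -293.  155.] [ 484. -327.  508.]
```

View pics/s6.png

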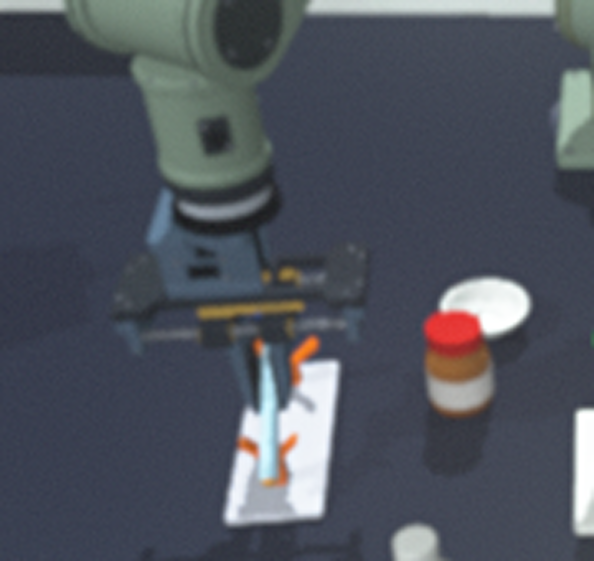

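```bash
python3 - <<'E'
from h import *
c=read_camera("scene");P=cloud(c)
for v in range(200,240,3):
    row=P[v,186:197]; k=row[(abs(row[:,1]+305)<12)&(row[:,2]>16)]
    if len(k): print(v,np.median(k,0).round(1),len(k))
E
```

```text
200 [ 558.4 -312.6   95.6] 8
203 [ 568.6 -311.3   93.9] 9
206 [ 566.4 -310.6   82. ] 9
209 [ 573.  -308.5   77.3] 10
212 [ 576.  -304.9   69.6] 10
215 [ 583.4 -303.9   65.7] 6
218 [ 590.7 -303.2   61.8] 6
221 [ 596.4 -303.1   56.6] 6
224 [ 604.1 -300.3   53.1] 9
227 [ 610.3 -302.2   48.2] 9
230 [ 617.  -298.4   44. ] 8
233 [ 625.8 -297.8   41.8] 8
236 [ 630.3 -299.8   35.7] 4
```

The crop and depth show the shaft in the narrow notch at crop (268,460), with the tilt reduced from 45° to about 32°, so the pivot works. I'll carry on down to level.

>>> arm_command:
  steps:
    - {"dp": [0,0,0.7],"yaw": 0,"jaw": 0}
    - {"dp": [0,0,1.3],"yaw": 0,"jaw": 0}
    - {"dp": [0.1,0,1.9],"yaw": 0,"jaw": 0}
    - {"dp": [0.1,0,2.4],"yaw": 0,"jaw": 0}
    - {"dp": [0.1,0,2.4],"yaw": 0,"jaw": 0}

```text
t: 16.68
position: [558.9, -308.1, 44.7]
eef_rot: [[-0.996, -0.094, -0.001], [-0.094, 0.996, 0.0], [0.001, 0.001, -1.0]]
wrist_force: [0.1, -1.3, 0.3]
opening: 13.4
grasp_force: 9.0
```

```bash
python3 - <<'E'
from h import *
go((558,-307.7,45),5.4);print(r.sense()["wrist_force"])
c=read_camera("scene");P=cloud(c)
for v in range(200,240,3):
    row=P[v,182:202]; k=row[(abs(row[:,1]+305)<9)&(row[:,2]>25)]
    if len(k): print(v,np.median(k,0).round(1),len(k))
E
```

```text
dp [ 0.09  0.04 -0.03] yaw -0.0 | pos [ 558.9 -308.1   44.7] ydeg 5.4 j6 -125.0 t 16.675 open 13.4
[ 0.07920269 -1.31544981  0.33855551]
200 [ 506.4 -297.8   53.2] 2
203 [ 507.6 -299.3   43.4] 3
206 [ 573.  -306.5   87.4] 2
209 [ 546.5 -309.8   54.9] 3
212 [ 562.1 -306.3   57.6] 5
215 [ 571.8 -306.5   55.5] 6
218 [ 579.  -303.3   51.4] 7
221 [ 591.2 -302.2   51.9] 6
224 [ 602.3 -301.1   51.5] 7
227 [ 612.4 -301.7   50.4] 7
230 [ 623.8 -300.    50.5] 6
233 [ 634.4 -301.2   50.2] 4
236 [ 637.7 -301.1   42.7] 3
```

Nearly level, with the tip at x≈637 against 636 expected. I'll lower 2 mm more and release.

>>> arm_command:
  steps:
    - {"dp": [0,0,0.2],"yaw": 0,"jaw": 0}
    - {"dp": [0,0,0.25],"yaw": 0,"jaw": 0}
    - {"dp": [0,0,0.25],"yaw": 0,"jaw": 0.15}
    - {"dp": [0,0,0.25],"yaw": 0,"jaw": 0.22}
    - {"dp": [0,0,0.25],"yaw": 0,"jaw": 0.4}
    - {"dp": [0,0,0.25],"yaw": 0,"jaw": 0.6}
    - {"dp": [0,0,0.25],"yaw": 0,"jaw": 0.6}
    - {"dp": [0,0,0.25],"yaw": 0,"jaw": 0.6}

```text
t: 17.73
position: [559.2, -308.0, 42.9]
eef_rot: [[-0.996, -0.094, -0.0], [-0.094, 0.996, 0.0], [0.0, 0.0, -1.0]]
wrist_force: [0.4, 0.1, -0.2]
opening: 54.3
grasp_force: 0.0
```

>>> arm_command:
  steps:
    - {"dp": [0,0,-2],"yaw": 0,"jaw": 0.6}
    - {"dp": [0,0,-6],"yaw": 0,"jaw": 0.6}
    - {"dp": [0,0,-11],"yaw": 0,"jaw": 0.6}
    - {"dp": [0,0,-16],"yaw": 0,"jaw": 0.6}
    - {"dp": [4,10,-18],"yaw": 0,"jaw": 0.6}
    - {"dp": [4,15,-18],"yaw": 0,"jaw": 0.6}
    - {"dp": [4,15,-18],"yaw": 0,"jaw": 0.6}
    - {"dp": [4,15,-18],"yaw": 0,"jaw": 0.6}

```text
t: 18.73
position: [504.7, -160.8, 223.7]
eef_rot: [[-0.995, -0.097, 0.001], [-0.097, 0.995, -0.0], [-0.001, -0.0, -1.0]]
wrist_force: [0.3, 0.5, -0.6]
opening: 54.4
grasp_force: 0.0
```

```bash
python3 - <<'E'
from h import *
c=read_camera("scene");axis(c,420,540,-360,-270)
print(r.sense()["position"],r.sense()["wrist_force"],r.sense()["opening"])
cv2.imwrite("pics/s7.png",cv2.resize(c["image"][130:300,130:330],None,fx=3,fy=3,interpolation=cv2.INTER_CUBIC))
E
```

```text
cap 55 mean [ 481.7 -313.5   55.8] dir [0.98 0.09 0.16] ends [ 464. -315.   53.] [ 505. -311.   60.]
shaft 61 mean [ 504.6 -312.7   49.9] dir [-0.99 -0.07  0.08] ends [ 533. -311.   48.] [ 456. -316.   54.]
[ 505.32347297 -162.14758637  223.41493939] [ 1.02886354 -0.69980129  0.54586618] 54.87276496721489
```

View pics/s7.png

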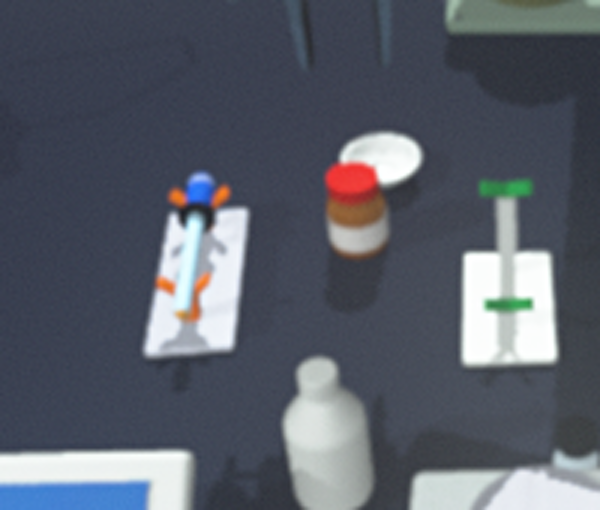

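The electrode lies level in the cradle, cap in the wide notch at (200,195) and shaft in the narrow one at (187,290). The gripper is clear and the bystanders are in place.

```bash
python3 -c "
from plant import r
print(r.sign_off())"
```

```text
the job is handed in; nothing more can be done
None
```

The electrode leaned in the slanted rest and was released there, and it now lies level and released in the cradle's orange notches; the job is handed in at about 19 s of the 70 s, and the hand-in gave no verdict.

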